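Flip the copper coaster with the spatula

TASK

Draw the red-handled spatula out of its wooden sleeve and let it lie free and flat on the bench, then take it again by the red handle. With its blade, which fits the slot under the coaster, tip the coaster low over the step, so that it comes to lie flat well on the blue pad of the same board with its copper face up. The gripper must not touch the coaster; finally lay the spatula flat on the bench, clear of the board, and leave the other goods where they are.

Things in the scene. Friction and masses are not known exactly. Their poses are not given: they have to be found in the camera images.
- board: Fixed two-level wooden display board, 235 x 130 mm. Origin on the bench, below the middle of the step between its two levels; x runs along the board from the low bed to the raised pad, z up. Low bed of pale wood: x -105 to 0 mm, top at z 8 mm. Raised pad: x 0 to 130 mm, top at z 13 mm, so the step is 5 mm high.
- slot_mouth (a point): Middle of the open end of the slot in the low bed, at bench height, board x -105 mm. The slot is 56 mm wide (board y -28 to 28 mm), cut right down to the bench, and ends at board x -31 mm; the spatula blade can slide in it along the bench, under the coaster.
- pad_center (a point): Middle of the top of the raised blue felt pad, board x 65 mm, z 13 mm.
- coaster: Loose round coaster, 90 mm across, 8 mm thick, about 70 g: one face cork, the other polished copper. Origin at the middle of the copper face, z points out of the cork face. It starts cork up, copper down on the low bed, bridging the slot, its far rim 2 to 8 mm short of the step.
- coaster_center (a point): Centre of the coaster, at half its thickness.
- sleeve: Fixed wooden storage sleeve on the bench, 142 mm long, 50 mm wide, 40 mm high. Origin on the bench at the middle of its open mouth, x points out of the mouth. Inside it is 30 mm wide, 32 mm high and 132 mm deep, has no floor (the spatula lies on the bench) and is shut at the back.
- spatula: Loose straight spatula, about 150 g, flat on the bench, its handle in the sleeve. Origin on its underside below the grip; x towards the blade tip, z up. Red handle x -70 to 50 mm, 18 mm wide, 24 mm high; dark steel neck x 50 to 94 mm, 14 mm wide, 18 mm high; steel blade x 94 to 185 mm, 44 mm wide, 2.5 mm thick. All undersides at z 0. Balance point at x 19 mm.
- spatula_tip (a point): Middle of the blade's front edge, 185 mm ahead of the spatula's origin.
- spatula_neck (a point): Middle of the neck, 74 mm ahead of the spatula's origin and 9 mm above its underside; the place to take it while it is in the sleeve.
- spatula_butt (a point): Rear end of the handle, 70 mm behind the spatula's origin, 12 mm above its underside.
- stapler: Bystander: red and black stapler, 139 mm long; origin at its underside.
- washi_tape0: Bystander: roll of red tape, 50 mm across, 20 mm high; origin at its underside.
- washi_tape1: Bystander: second roll of red tape, 50 mm across, 20 mm high; origin at its underside.
- sharpener_red: Bystander: small red pencil sharpener, 26 x 41 x 27 mm; origin at its underside.
- eraser_white: Bystander: white eraser in a blue wrapper, 23 x 55 x 14 mm; origin at its underside.
There are look-alikes about, which are no part of the job. There is more than one size of the coaster; the one meant has the size given above.

How it is judged (in metres and radians):
On the way, in this order (a step that is already met when the one before it is completed fails the run):
1. the spatula lies flat on the bench, wholly out of the sleeve (handle end at least 5 mm outside the mouth), let go and at rest (x of spatula_butt in the frame of sleeve above 0.005 m and height (world z) of spatula below 0.006 m and angle between spatula's own z axis and vertical below 0.06 rad and contact force between the fingers and spatula below 0.1 N and linear speed of spatula below 0.03 m/s), for 0.2 s.
2. the coaster is tipped up by more than 35 degrees by the spatula, which is held by its red handle (angle between coaster's own z axis and vertical above 0.6 rad and contact force between spatula and coaster above 0.01 N and contact force between the fingers and spatula above 1 N and x of the grasp point in the frame of spatula between -0.085 and 0.05 m), for 0.1 s.
At the end, for the whole second after the job is handed in: The coaster lies at rest and flat (within about 4 degrees) on the blue pad, copper face up, its centre over the pad at least 20 mm past the step, 15 mm from the pad's far end and 15 mm from its sides; the spatula lies flat and at rest on the bench, touching neither board nor coaster (angle between coaster's own z axis and vertical above 3.06 rad and x of coaster_center in the frame of board between 0.02 and 0.115 m and y of coaster_center in the frame of board between -0.05 and 0.05 m and z of coaster_center in the frame of board between 0.014 and 0.02 m and linear speed of each of coaster, spatula below 0.02 m/s and height (world z) of spatula below 0.006 m and angle between spatula's own z axis and vertical below 0.06 rad and contact force between spatula and board below 0.05 N and contact force between spatula and coaster below 0.05 N).
It fails at once if the gripper or arm touches the coaster (contact force between any of the fingers, the arm and coaster above 0.3 N).
It fails at once if the coaster is raised or tossed: its centre comes more than 0.14 m above the bench (height (world z) of coaster_center above 0.14 m).
It fails at once if one of the other goods is shifted by more than 25 mm (distance of any of stapler, washi_tape0, washi_tape1, sharpener_red, eraser_white from where it was at the start of the episode above 0.025 m).
It also fails if it takes over 53 s, if anything falls off the work surface, if the arm or the gripper's body presses on something with over 40 N, if the wrist force passes 120 N, or if a joint passes its speed limit or range.

ROBOT

A 6-joint arm with a two-finger parallel gripper is mounted at the origin on a cart in front of the work surface, level with it; the furniture and walls round the work are solid. World frame = base frame: x ahead of the robot, y to its left, z up, the work surface at z = 0. Lengths are in m, angles in degrees, forces in N, time in s.
With the tool pointing down it reaches from about 0.4 to 0.825 m from the base axis. Payload 7 kg.
Tool frame: the origin (TCP) lies midway between the tips of the shut fingers; the grasp point (between the pads) lies 19 mm behind it; z points along the fingers, y is the line along which they close (so a half turn about z gives the same grasp; the last joint's range is limited). The gripper opens to 88 mm and grips with 3 to 60 N. Pads are 19 mm wide; open, the fingers measure 130 mm over their backs; the gripper's body (78 mm by 193 mm) begins 47 mm behind the grasp point.
Start: joints at [86.637, 20.546, 0.682, 0, -70.136, -16.507], TCP at [0.229, 0.635, 0.227] pointing down, gripper open.
Joint ranges: [-176.03, 176.03], [-82.01, 121.73], [-58.28, 71.71], [-173.87, 95.51], [-174.79, -0.11], [-173.66, 173.66]. Speed limits (degrees/s): [136.94, 136.94, 172.46, 180, 180, 180].

INTERFACE

Orientations are given as a 3x3 rotation matrix whose columns are the frame's x, y, z axes.
In Python, from rig import robot gives the robot as it stands. Calls block until the motion is done:
- robot.goto(position, orientation): joint-space move of the TCP to a pose.
- robot.servo_line(position, ori=None, speed=0.15): straight line of the TCP; ori=None keeps the orientation; speed is the mean speed in m/s.
- robot.movej(angles): joint-space move.
- robot.move_gripper(opening): opening from 0.0 (shut) to 1.0 (fully open); the grip force is fixed at half the most; returns when the fingers have stopped.
- robot.dwell(seconds).
- robot.ik(position, orientation): joint angles nearest the present ones, or None.
- robot.grab_frame(name): name is "side" or "top" or "wrist"; returns (picture, depth): 420x560x3 uint8, red, green, blue; 420x560 float32, m along the optical axis (not along the pixel's ray), 0 where there is no reading.
- robot.camera_info(name): a dict with "vfov" (degrees; the focal length in pixels is half the picture's height over the tangent of half this angle, whatever the lens; pixels are square), "cx", "cy" (the principal point, pixels), "k1" (the pictures are not rectified: a ray, as slopes to the right and down, at radius r is drawn at 1 + k1 r^2 times it, then the intrinsics apply), "view" (4x4, takes a point from world to camera coordinates); the wrist camera has in their place "T_tool_cam" (4x4, takes a point from camera to tool coordinates, whose origin is the TCP and whose axes are the flange's). Camera axes: x right, y down, z forward; pixel columns grow to the right and rows downward; lengths in m; the calibration is good to about 2 mm. A picture is of the moment at which its call begins: read the wrist's pose just before it. camera_info takes no time and is no camera call.
A pose or a line that the arm cannot do raises robot.Unreachable and nothing moves.
- robot.job_done(): hands the job in; it is judged then, once.
Readings, each from a call of its own:
- robot.read_t(): time.
- robot.read_qpos(): joint angles.
- robot.read_qvel(): joint speeds.
- robot.read_effort(): joint torques, N m.
- robot.read_position(): TCP position.
- robot.read_tcp_rot(): TCP orientation.
- robot.read_force(): force on the tool from outside, world axes, zero at the start.
- robot.read_ft_torque(): the same for the moment, N m.
- robot.read_grip_width(): opening from 0.0 (shut) to 1.0 (fully open).
- robot.read_finger_force(): force on a finger pad.
Only numpy, scipy, OpenCV 4.12 (cv2) and the standard library are available. Lean on these libraries where they do the work, as an engineer would, in place of code of your own. Each camera call takes 0.05 s, during which the arm holds its last target. There are 200 camera calls.

## Working session

There is one attempt and no reset: what is moved stays moved. The work goes in short steps, each a Python script; the robot and the scene stay as the last script left them, time stands still between calls to the robot, and variables do not carry over. Pictures are saved under pics/ and viewed, at most 10 in all, crops included, and the job is handed in when it is done.

```bash
ls; mkdir -p pics
cat > h.py <<'E'
import numpy as np, cv2
from rig import robot
def K(n):
    c=robot.camera_info(n); f=210/np.tan(np.radians(c['vfov'])/2); return c,f
def ray(n,u,v):
    c,f=K(n); x=(u-c['cx'])/f; y=(v-c['cy'])/f
    a,b=x,y
    for _ in range(30):
        s=1+c['k1']*(a*a+b*b); a,b=x/s,y/s
    return np.array([a,b,1.])
def camT(n,T=None):
    c,f=K(n)
    if 'view' in c: return np.linalg.inv(np.array(c['view']))
    return T@np.array(c['T_tool_cam'])
def toolT():
    T=np.eye(4);T[:3,:3]=np.array(robot.read_tcp_rot());T[:3,3]=robot.read_position();return T
def plane(n,u,v,z,T=None):
    M=camT(n,T); d=M[:3,:3]@ray(n,u,v); o=M[:3,3]; return o+d*(z-o[2])/d[2]
def proj(n,p,T=None):
    c,f=K(n); q=np.linalg.inv(camT(n,T))@np.append(p,1); a,b=q[0]/q[2],q[1]/q[2]; s=1+c['k1']*(a*a+b*b)
    return np.array([c['cx']+f*a*s,c['cy']+f*b*s])
def save(img,name): cv2.imwrite('pics/'+name,cv2.cvtColor(img,cv2.COLOR_RGB2BGR))
E
python3 - <<'E'
from h import *
for n in('top','side'):
    im,d=robot.grab_frame(n); np.savez(n+'.npz',im=im,d=d); c=robot.camera_info(n); print(n,c['vfov'],c['k1'],camT(n)[:3,3].round(3))
    save(im,n+'0.png')
t=cv2.imread('pics/top0.png'); cv2.imwrite('pics/top0b.png',cv2.resize(t,(800,600),interpolation=cv2.INTER_CUBIC))
E
```

```text
pics
top 45.08438565267238 -0.11942026867621666 [ 0.455 -0.068  1.553]
side 56.91086029036193 -0.05558088206559874 [ 0.294 -1.011  0.699]
```

View pics/top0b.png

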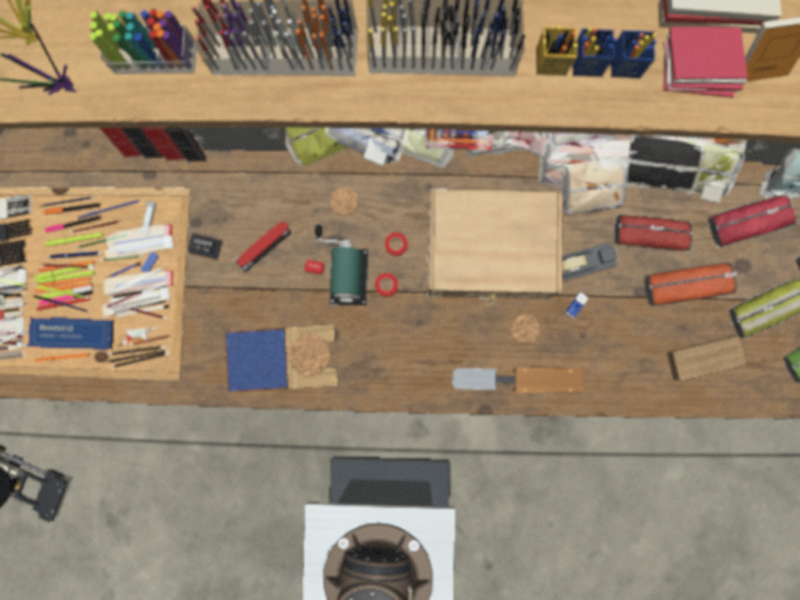

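View pics/side0.png

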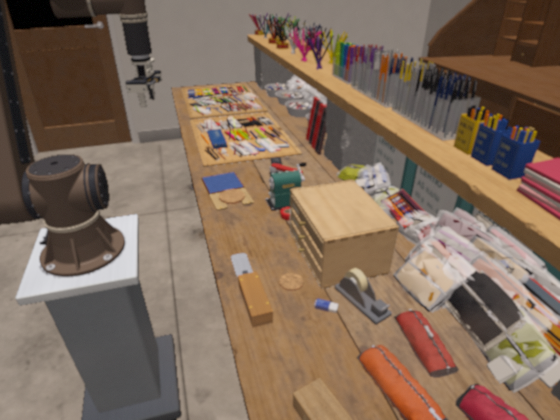

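The top view (shown at 1.43x) has the board's blue pad at (257,360) and its bed with a cork coaster at (309,352). The sleeve is at (549,379), with the spatula blade tip at (453,379). There are three candidate coasters: (309,352) on the board, and loose ones at (525,328) and (344,200). The one bridging the slot is the one meant, because the loose ones look smaller. I'll check that with the wrist camera.

Run:
```python
from h import *
s=560/800
for nm,u,v,z in[('tip',453,379,0),('bladeend',495,379,0),('sleeve mouth',515,379,.04),('sleeve back',583,379,.04),('pad c',257,360,.013),('coaster',309,353,.016),('mouthA',336,330,.008),('mouthB',337,381,.008),('coasterL',288,353,.016),('coasterR',330,353,.016),('loose1',525,328,.005),('loose1L',511,328,.005),('tape1',387,285,.02)]:
    p=plane('top',u*s,v*s,z); print(nm,p.round(3),np.hypot(*p[:2]).round(3))
c=robot.camera_info('wrist'); print(c); print(np.array(robot.read_tcp_rot()).round(3),robot.read_t())
R=np.array(robot.read_tcp_rot())
for R in(np.array([[0,1,0],[1,0,0],[0,0,-1.]]),np.array([[0,-1,0],[-1,0,0],[0,0,-1.]])):
  for p in([.45,.08,.3],[.45,-.15,.3],[.45,0.15,.3],[.45,-.15,.003],[.45,-.1,.1],[.45,-.25,.003]): 
    q=robot.ik(p,R); print(p,None if q is None else np.round(q,0))
```

```text
tip [ 0.425 -0.151  0.   ] 0.451
bladeend [ 0.427 -0.241  0.   ] 0.49
sleeve mouth [ 0.428 -0.278  0.04 ] 0.511
sleeve back [ 0.431 -0.421  0.04 ] 0.603
pad c [0.454 0.269 0.013] 0.528
coaster [0.472 0.157 0.016] 0.498
mouthA [0.523 0.102 0.008] 0.533
mouthB [0.414 0.096 0.008] 0.425
coasterL [0.471 0.202 0.016] 0.513
coasterR [0.474 0.112 0.016] 0.487
loose1 [ 0.537 -0.303  0.005] 0.617
loose1L [ 0.536 -0.273  0.005] 0.602
tape1 [ 0.621 -0.006  0.02 ] 0.621
{'vfov': 67.32323923038018, 'cx': 279.58142995389125, 'cy': 210.95164503382557, 'k1': 0.013201731940630483, 'T_tool_cam': array([[-9.30257082e-04, -9.69001910e-01, -2.47051477e-01,
         6.73261902e-02],
       [ 9.99999552e-01, -9.45322963e-04, -5.76272916e-05,
        -8.55029957e-04],
       [-1.77702479e-04, -2.47051420e-01,  9.69002355e-01,
        -1.59375857e-01],
       [ 0.00000000e+00,  0.00000000e+00,  0.00000000e+00,
         1.00000000e+00]])}
[[ 0.94  -0.34  -0.   ]
 [-0.34  -0.94  -0.001]
 [ 0.     0.001 -1.   ]] 0.1
[0.45, 0.08, 0.3] [ 35.  -3. -18.   0. -75. 145.]
[0.45, -0.15, 0.3] None
[0.45, 0.15, 0.3] [ 42.  -1. -17.   0. -75. 138.]
[0.45, -0.15, 0.003] None
[0.45, -0.1, 0.1] [ 12.   8. -35.   0. -47. 168.]
[0.45, -0.25, 0.003] [  -7.   21.  -34.    0.  -35. -173.]
[0.45, 0.08, 0.3] [ 35.  -3. -18.   0. -75. -35.]
[0.45, -0.15, 0.3] [  5.  -1. -17.   0. -75.  -5.]
[0.45, 0.15, 0.3] [ 42.  -1. -17.   0. -75. -42.]
[0.45, -0.15, 0.003] [  5.  18. -40.   0. -33.  -5.]
[0.45, -0.1, 0.1] [ 12.   8. -35.   0. -47. -12.]
[0.45, -0.25, 0.003] [ -7.  21. -34.   0. -35.   7.]
```

```bash
cat >> h.py <<'E'
RD=np.array([[0,-1,0],[-1,0,0],[0,0,-1.]])
E
python3 - <<'E'
from h import *
for i,p in enumerate(([.46,.2,.2],[.44,-.2,.2])):
    robot.goto(p,RD); robot.dwell(.2); T=toolT(); im,d=robot.grab_frame('wrist'); np.savez(f'w{i}.npz',im=im,d=d,T=T)
    save(cv2.resize(im,(800,600),interpolation=cv2.INTER_CUBIC),f'w{i}.png')
print(robot.read_t())
E
```

```text
3.875
```

View pics/w0.png

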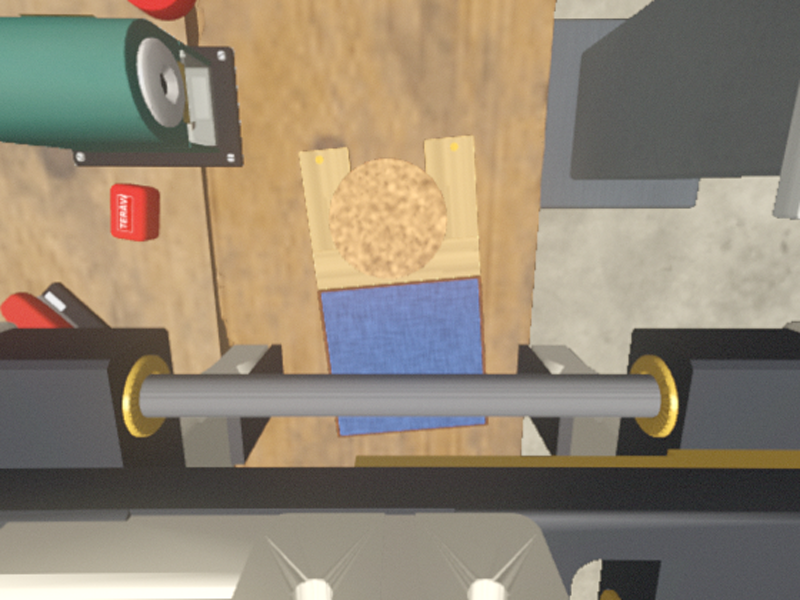

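View pics/w1.png

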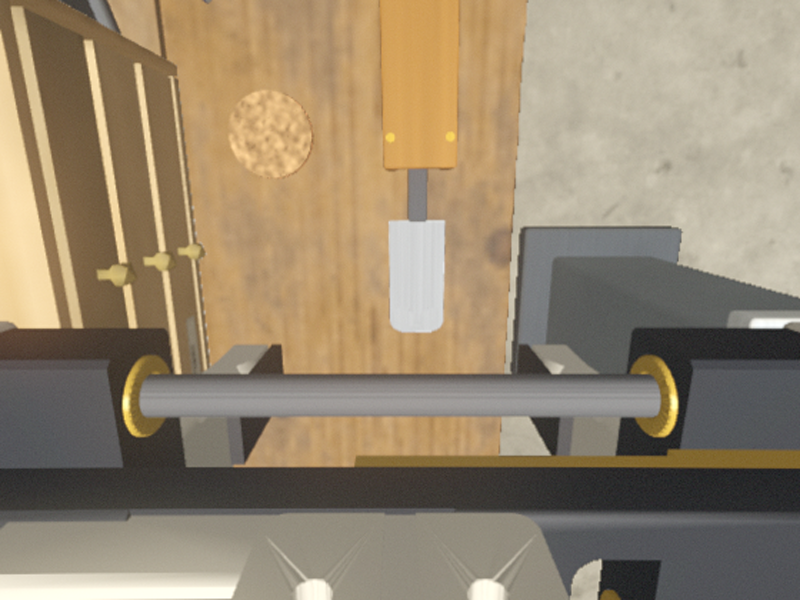

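Wrist view 0 (800x600 scale):
- Slot mouth edges at (348,147) and (424,140).
- Step ends at (319,290) and (480,278).
- Pad far corners at (339,436) and (487,423).
- Coaster centre about (388,217), width 329–447.

Wrist view 1:
- Blade tip at (416,332), blade base at (389–445,221).
- Neck at (408–427, 170–221), sleeve mouth at (384–458,168).
- Loose coaster at (270,134).

Run:
```python
from h import *
s=.7
def P(i,u,v,z): return plane('wrist',u*s,v*s,z,np.load(f'w{i}.npz')['T'])[:2]
L={k:P(0,*a) for k,a in dict(bl=(300,150,.008),br=(472,136,.008),sl=(348,147,.008),sr=(424,140,.008),tl=(319,290,.013),tr=(480,278,.013),fl=(339,436,.013),fr=(487,423,.013),cl=(329,217,.016),cr=(447,217,.016),ct=(388,158,.016),cb=(388,277,.016)).items()}
for k in L: print(k,L[k].round(4))
n=lambda a,b:np.linalg.norm(L[a]-L[b]).round(4)
print('w130',n('bl','br'),n('tl','tr'),n('fl','fr'),'slot56',n('sl','sr'),'130',n('tl','fl'),n('tr','fr'),'105',n('bl','tl'),n('br','tr'),'coaster',n('cl','cr'),n('ct','cb'))
# board pose fit (Kabsch): corners
B={'bl':(-.105,.065),'br':(-.105,-.065),'sl':(-.105,.028),'sr':(-.105,-.028),'tl':(0,.065),'tr':(0,-.065),'fl':(.13,.065),'fr':(.13,-.065)}
def fit(B,W):
    B=np.array(B);W=np.array(W);b=B.mean(0);w=W.mean(0);H=(B-b).T@(W-w);a=np.arctan2(H[0,1]-H[1,0],H[0,0]+H[1,1])
    R=np.array([[np.cos(a),-np.sin(a)],[np.sin(a),np.cos(a)]]);t=w-R@b;print('res mm',((W-(B@R.T+t))*1e3).round(1).tolist());return a,R,t
# check which side is +y: left in picture is +x world; board x=+y world -> board y = -x world => left is -y
B={k:(v[0],-v[1]) for k,v in B.items()}
a,R,t=fit(list(B.values()),[L[k] for k in B]); print('board',np.degrees(a),t)
c=np.mean([L[k] for k in('cl','cr','ct','cb')],0); print('coaster in board',(R.T@(c-t)).round(4))
S={k:P(1,*q) for k,q in dict(tip=(416,332,.0025),b1=(389,221,.0025),b2=(445,221,.0025),ns=(417.5,221,.018),nm=(417.5,171,.018),m1=(384,168,.04),m2=(458,167,.04),k1=(381,5,.04),k2=(458.5,5,.04),f1=(390,320,.0025),f2=(443,320,.0025)).items()}
for k in S: print(k,S[k].round(4))
for z in(0,.005,.016): print('loose dia',np.linalg.norm(P(1,229,134,z)-P(1,313,134,z)).round(4))
np.savez('board.npz',R=R,t=t,a=a)
```

```text
bl [0.535  0.1089]
br [0.4082 0.0991]
sl [0.4994 0.1068]
sr [0.4434 0.1019]
tl [0.5248 0.214 ]
tr [0.3984 0.2043]
fl [0.5132 0.3424]
fr [0.3869 0.33  ]
cl [0.5143 0.1572]
cr [0.4257 0.1571]
ct [0.4697 0.115 ]
cb [0.4703 0.2029]
w130 0.1272 0.1268 0.1269 slot56 0.0563 130 0.1289 0.1262 105 0.1055 0.1056 coaster 0.0885 0.088
res mm [[-1.0, -0.7], [1.6, 1.2], [0.3, 0.5], [-0.1, 0.6], [-1.8, -0.2], [1.3, 1.8], [-1.7, -1.3], [1.5, -2.0]]
board 95.16525526918952 [0.46184789 0.20834261]
coaster in board [-0.0508 -0.0036]
tip [ 0.4281 -0.1478]
b1 [ 0.45   -0.2389]
b2 [ 0.4063 -0.2389]
ns [ 0.4284 -0.24  ]
nm [ 0.4288 -0.2759]
m1 [ 0.4524 -0.2771]
m2 [ 0.4021 -0.2778]
k1 [ 0.4534 -0.3743]
k2 [ 0.4051 -0.3743]
f1 [ 0.4496 -0.1582]
f2 [ 0.4059 -0.1582]
loose dia 0.0629
loose dia 0.062
loose dia 0.0601
```

The coaster on the board measures about 89 mm and the loose one about 61 mm, so the one on the board is confirmed. The fit residuals are under 2 mm, and the coaster centre is at board x -51 mm. Next I draw the spatula out.

Run:
```python
from h import *
robot.goto([.4283,-.259,.06],RD)
robot.servo_line([.4283,-.259,.004],speed=.1)
robot.move_gripper(0.); print('w',robot.read_grip_width(),robot.read_finger_force(),robot.read_force())
robot.servo_line([.4265,-.079,.004],speed=.1)
print('w',robot.read_grip_width(),robot.read_force())
robot.move_gripper(1.); robot.dwell(.4)
robot.servo_line([.4265,-.079,.1],speed=.2)
robot.goto([.43,-.02,.2],RD); robot.dwell(.2); T=toolT(); im,d=robot.grab_frame('wrist'); np.savez('w2.npz',im=im,d=d,T=T)
save(cv2.resize(im,(800,600),interpolation=cv2.INTER_CUBIC),'w2.png')
print(robot.read_t())
```

```text
w 0.15099793777492954 29.99883145093918 [-0.61511531 -0.92553502 -0.54746557]
w 0.15535229056113836 [ 0.23378751  0.76119656 -0.39309784]
11.4333
```

View pics/w2.png

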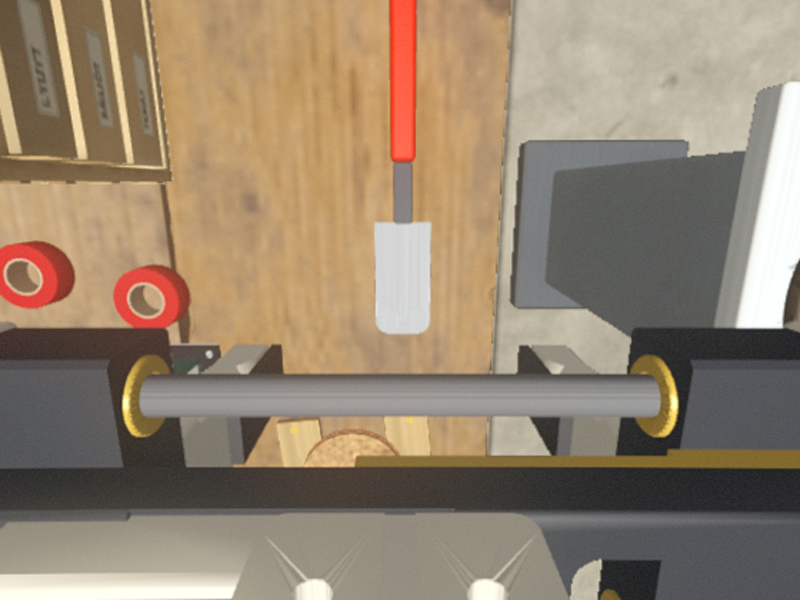

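```bash
cat >> h.py <<'E'
def Rs(yaw):  # tool pointing down, tool x = minus spatula axis
    c,s=np.cos(yaw),np.sin(yaw); x=np.array([-c,-s,0]); z=np.array([0,0,-1.]); return np.stack([x,np.cross(z,x),z],1)
try:
    b=np.load('board.npz'); RB,tB,aB=b['R'],b['t'],float(b['a'])
except Exception: pass
G=.010; D=.185-G; Z0=.004
def tcp(x,z,y=-.002): # TCP when tip is at board x,y and underside height z
    q=RB@np.array([x-D,y])+tB; return [q[0],q[1],Z0+z]
E
python3 - <<'E'
from h import *
T=np.load('w2.npz')['T']; P=lambda u,v,z:plane('wrist',u*.7,v*.7,z,T)[:2]
tip=P(402.5,333,.0025);base=P(403,223,.0025);nk=P(403.5,163,.024);far=P(403,5,.024)
print(tip,base,nk,far)
ax=tip-far; yaw=np.arctan2(ax[1],ax[0]); u=ax/np.linalg.norm(ax); print(np.degrees(yaw))
g=tip-u*D; print('grasp',g, 'neck-handle end from tip',np.linalg.norm(tip-nk)); R=Rs(yaw)
if abs(np.linalg.norm(tip-base)-.091)>.004: raise SystemExit
robot.goto([*g,.07],R); robot.servo_line([*g,Z0],speed=.12)
robot.move_gripper(0.); print('w mm',robot.read_grip_width()*88,robot.read_finger_force())
robot.servo_line([*g,Z0+.02],speed=.1)
im,d=robot.grab_frame('side'); save(cv2.resize(im[220:325,170:310],(800,600),interpolation=cv2.INTER_CUBIC),'s1.png')
R2=Rs(aB)
robot.servo_line(tcp(-.125,.02),R2,speed=.1)
robot.servo_line(tcp(-.125,.0007),speed=.05); print(robot.read_force())
robot.servo_line(tcp(-.066,.0007),speed=.05); print(robot.read_force(),robot.read_t())
im,d=robot.grab_frame('side'); save(im,'s2.png'); im,d=robot.grab_frame('top'); save(im,'t2.png')
a=cv2.imread('pics/s2.png')[150:290,180:320]; b=cv2.imread('pics/t2.png')[210:310,150:290]
cv2.imwrite('pics/c2.png',np.hstack([cv2.resize(a,(400,400),interpolation=cv2.INTER_CUBIC),cv2.copyMakeBorder(cv2.resize(b,(400,286),interpolation=cv2.INTER_CUBIC),0,114,0,0,0)]))
E
```

```text
[0.42758976 0.03108952] [ 0.42720834 -0.05897949] [ 0.42709545 -0.10260002] [ 0.42749494 -0.20086738]
89.97658021346766
grasp [ 0.42751823 -0.14391047] neck-handle end from tip 0.13369044959517673
w mm 17.734425826771332 29.994817972183228
[ 0.5362693  -0.42987964 -1.32498698]
[-0.76383894  0.30215031 -1.5336154 ] 17.2333
```

View pics/c2.png

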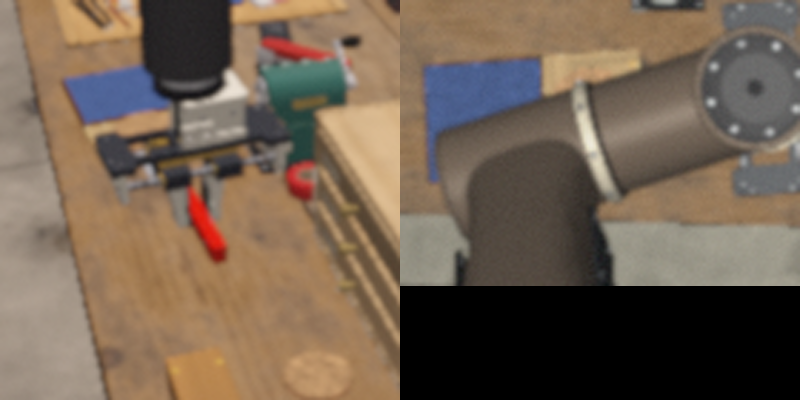

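Run:
```python
from h import *
r=.060
for th in range(8,105,8):
    t=np.radians(th); xp=-.006+.006*min(th/30,1)+.006*np.clip((th-50)/40,0,1)
    robot.servo_line(tcp(xp-r*np.cos(t),.008+r*np.sin(t)-.0025),speed=.06)
    print(th,robot.read_force().round(1) if hasattr(robot.read_force(),'round') else robot.read_force())
x=xp-r*np.cos(t); z=.008+r*np.sin(t)-.0025
robot.servo_line(tcp(x+.02,z-.003),speed=.06)
robot.dwell(.5)
robot.servo_line(tcp(-.04,.075),speed=.15)
im,d=robot.grab_frame('side'); save(im,'s3.png'); robot.servo_line(tcp(-.16,.08),speed=.2)
print(robot.read_t())
im,d=robot.grab_frame('side'); save(im,'s4.png'); im,d=robot.grab_frame('top'); save(im,'t4.png')
a=cv2.imread('pics/s4.png')[150:290,180:320]; b=cv2.imread('pics/t4.png')[210:310,150:290]
cv2.imwrite('pics/c4.png',np.hstack([cv2.resize(a,(400,400),interpolation=cv2.INTER_CUBIC),cv2.copyMakeBorder(cv2.resize(b,(400,286),interpolation=cv2.INTER_CUBIC),0,114,0,0,0)]))
```

```text
8 [ 1.   0.1 -3.1]
16 [-0.3 -0.2 -1.9]
24 [ 0.2  0.1 -3.3]
32 [-0.2 -0.5 -1. ]
40 [ 0.6  0.7 -0.8]
48 [-0.1 -0.9 -2. ]
56 [ 0.  -0.7 -1. ]
64 [ 1.2 -0.7 -0.8]
72 [-0.9  0.1 -1.9]
80 [ 0.7 -0.3 -1.4]
88 [-0.2  0.7 -1.3]
96 [ 0.2  0.6 -1.4]
104 [ 0.4  0.2 -1.9]
23.7833
```

View pics/c4.png

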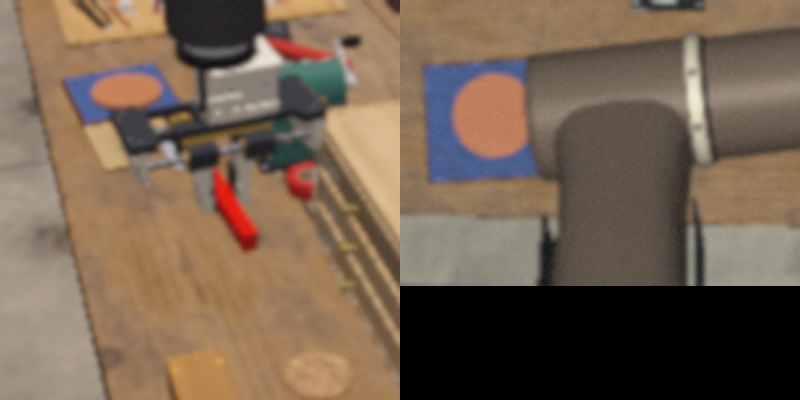

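The coaster lies copper-up on the blue pad, at side crop (126,90) and top crop (490,115). Now I lay the spatula down in the open spot where it lay earlier.

Run:
```python
from h import *
p=[.4275,-.14]
robot.servo_line([*p,.06],Rs(np.pi/2),speed=.15)
robot.servo_line([*p,Z0+.0005],speed=.08); print(robot.read_force())
robot.move_gripper(.6); robot.dwell(.2)
robot.servo_line([*p,.1],speed=.15)
robot.goto([.43,.0,.25],RD); robot.dwell(.3); T=toolT()
im,d=robot.grab_frame('wrist'); save(cv2.resize(im,(560,420)),'w5.png'); np.savez('w5.npz',im=im,d=d,T=T)
im2,d2=robot.grab_frame('top'); m=(im2[:,:,0]>1.5*im2[:,:,2].astype(int))
a=cv2.resize(im,(400,300)); b=cv2.resize(im2[200:305,150:290],(400,300),interpolation=cv2.INTER_CUBIC); save(np.hstack([a,b]),'c5.png')
print(robot.read_t())
```

```text
[ 0.47781635 -0.65033717 -0.46945343]
28.3667
```

View pics/c5.png

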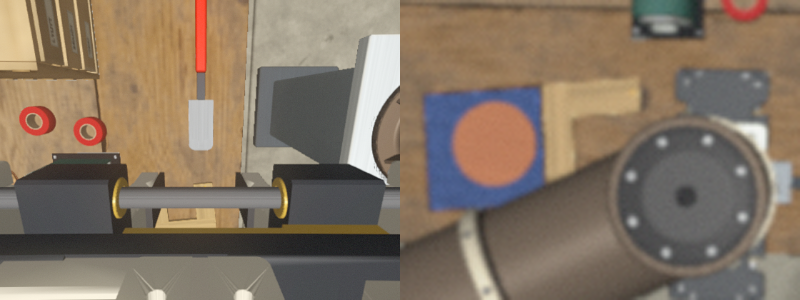

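The spatula lies free on the bench, with its blade tip at (201,148) in the left half and clear of the board. The coaster is centred at (494,145) in the right half, and it lies wholly within the pad.

Run:
```python
from h import *
p=plane('top',182.9,250.75,.021); q=RB.T@(p[:2]-tB); print(q)
T=np.load('w5.npz')['T']; print(plane('wrist',201*1.4,149*1.4,.0025,T))
if .03<q[0]<.105 and abs(q[1])<.04: print(robot.job_done())
```

```text
[ 0.04996189 -0.00107771]
[0.42850336 0.03359301 0.0025    ]
the job is handed in; nothing more can be done
None
```

The job is handed in: the coaster lies copper-up on the blue pad about 50 mm past the step, and the spatula lies free on the bench, its tip about 65 mm short of the board. It was handed in at about 28 s; the result of the judging was not shown.

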